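# Stack a spacer and a bearing ring on the measuring stage's post

### The job

Set up the steel bearing ring for measurement on the rotary stage: first put the brass spacer over the stage's upright black post, flat on the stage's steel face, then put the steel ring over the same post so that it lies flat on top of the spacer. Lower each one all the way down instead of dropping it, let go of both, and leave the taller blue spacer where it is.

Things in the scene. Friction and masses are not known exactly. Their poses are not given: they have to be found in the camera images.
- post_foot (a point): Where the post's axis meets the stage's flat steel face (140 mm across, 60 mm above the table); z up along the post. The plain black steel post, 16 mm in diameter, stands 54 mm tall above the face; its top 12 mm taper to a blunt 4 mm tip. The stage is fixed: a cream base 160 x 160 mm with a black graduated band and a small clamp knob jutting 18 mm from its side, below 30 mm.
- spacer: Brass spacer: a plain short tube, outer diameter 44 mm, bore 28 mm, 24 mm tall, about 180 g, standing flat on the table. Origin at the centre of its underside, z up along its axis.
- ring: Steel bearing ring, the workpiece: a plain ring, outer diameter 56 mm, bore 28 mm, 20 mm tall, about 270 g, lying flat on the table. Origin at the centre of its underside, z up along its axis. Other things on the table (steel V-block, white ball on a grey foot, wooden case of gauge blocks) stay below 70 mm and at least 50 mm clear of the stage and the rings.
- blue_spacer: Blue anodised spacer for another job, not to be used: a tube of outer diameter 44 mm, bore 28 mm, 36 mm tall, about 90 g, standing on the table. Origin at the centre of its underside, z up along its axis. Spacer, ring and blue spacer stand at least 100 mm apart, centre to centre.
Not all that is in view belongs to the job. Several things look just like the spacer: the one meant starts farthest to the robot's right.

How it is judged:
By the outcome, as a careful person would: the job done as asked, in the order asked, and still so for the second after the job is handed in, with the robot touching nothing.
It also fails if it takes over 58 s, if anything falls off the work surface, if the arm or the gripper's body presses on something with over 40 N, if the wrist force passes 120 N, or if a joint passes its speed limit or range.

### The arm

A 6-joint arm with a two-finger parallel gripper is mounted at the origin on the work surface. World frame = base frame: x ahead of the robot, y to its left, z up, the work surface at z = 0. Lengths are in m, angles in rad, forces in N, time in s.
With the tool pointing down it reaches from about 0.3 to 0.775 m from the base axis. Payload 14.6 kg.
Tool frame: the origin (TCP) lies on the centre line of the jaws, within the pads' length; the fingertips stand 11 mm ahead of it and the grasp point (between the pads) lies 8 mm behind it; y points along the fingers, x is the direction in which the jaws open and shut, and the axes are right-handed (so a half turn about y gives the same grasp; the last joint's range is limited). The gripper opens to 94 mm and grips with 3 to 60 N. Pads are 16 mm wide; open, the fingers measure 119 mm over their backs; the gripper's body (75 mm by 177 mm) begins 78 mm behind the grasp point.
Start: joints at [-1.409, 0.3, 1.521, -0, 1.321, -0.067], TCP at [0.125, -0.536, 0.216] pointing down, gripper open.
Joint ranges: [-3.03, 3.03], [-0.79, 2.21], [0.23, 2.52], [-1.04, 4.18], [0, 3.07], [-2.55, 2.55]. Speed limits (rad/s): [2.22, 2.22, 2.57, 3.14, 3.14, 3.14].

### API

Orientations are given as [roll, pitch, yaw] about the fixed x, y, z axes, in that order (R = Rz(yaw) Ry(pitch) Rx(roll)).
In Python, from station import ctrl, imaging gives the robot as it stands. The module is installed in compiled form; this text tells all that it offers.
- The arm moves only by the tool apply_moves, never from a script. Its argument "deltas" is a list of rows, each an object with "dp": the shift along the tool's x, y, z in m, a list of three; "roll": the turn about the tool's y in rad; "grip": the closure, from -1 (fully open) to 1 (shut). In form: [{"dp": [tx, ty, tz], "roll": roll, "grip": grip}, ...]. A call has 1 to 10 rows; each row shifts and turns the commanded pose from where the row before left it, along the tool's axes as they then stand; what a row does not reach is not made up. A row lasts 1/8 s, in which the tool goes at most 62.5 mm and 10.7 degrees, less where a joint would pass 70% of its speed; a pose out of reach is approached as far as the arm can. A call with a gripper value outside its range is refused whole. The fingers move at their own pace and stop on an object; "newtons" is the grip in N (left out, the last holds). Time passes only in rows, so rows that do not move let the fingers close. It gives the time, the measured TCP pose, the force and the opening at its end, in the units of the state.
- ctrl.get_obs(): the state, without advancing time (a new reading comes with each control period).
- imaging.camera(name): name is "scene" or "top" or "wrist"; returns the picture (400x640x3 uint8, blue, green, red); there is no depth.
- imaging.camera_info(name): a dict with "K" (3x3 intrinsics, pixels), "world_from_camera" (4x4, takes a point from camera to world coordinates). Camera axes: x right, y down, z forward; pixel columns grow to the right and rows downward; lengths in m; the calibration is good to about 2 mm. The wrist camera is an equidistant fisheye: a pixel r from the principal point sees the ray r / f radians off the axis. A picture is of the moment at which its call begins: read the wrist's pose just before it. camera_info takes no time and is no camera call; for the wrist camera it gives the pose at the moment of the call.
- ctrl.hand_in(): hands the job in, once; it reports no verdict.
The state is a dict: "time_s": time; "qpos": joint angles; "joint_vel": joint speeds; "tau": joint torques, N m; "ee_pos": TCP position; "eef_rot": TCP orientation; "force": force on the tool from outside, world axes, zero at the start; "moment": the same for the moment, N m; "grip_width": finger opening in m.
Only numpy, scipy, OpenCV 4.12 (cv2) and the standard library are available. Lean on these libraries where they do the work, as an engineer would, in place of code of your own. Each camera call takes 0.05 s, during which the arm holds its last target. There are 200 camera calls.

## Working session

There is one attempt and no reset: what is moved stays moved. The work goes in short steps, Python scripts to look and compute and a tool call to move; the robot and the scene stay as the last step left them, time stands still between calls to the robot, and variables do not carry over. Pictures are saved under pics/ and viewed, about 8 in all and at most 12, crops included, and the job is handed in when it is done.

Besides the shell and the picture viewer there is one more tool, called after ">>>" as name(argument=value, ...), one argument or row to a line, values as JSON. apply_moves: Moves the arm, as the interface text tells. Its arguments: {"type":"object","properties":{"deltas":{"type":"array"},"newtons":{"type":"number"}},"required":["deltas"]}

```bash
mkdir -p pics; cat > h.py <<'E'
import numpy as np, cv2
from station import ctrl, imaging
def snap(n,f):
    info=imaging.camera_info(n); im=np.array(imaging.camera(n)); cv2.imwrite(f'pics/{f}.png',im); return im,info
def ray(info,u,v,fish=False):
    K=np.array(info['K']);T=np.array(info['world_from_camera'])
    x=(u-K[0,2])/K[0,0];y=(v-K[1,2])/K[1,1]
    if fish:
        r=np.hypot(x,y); s=np.sin(r)/r if r>1e-9 else 1; d=np.array([x*s,y*s,np.cos(r)])
    else: d=np.array([x,y,1.])
    return T[:3,3],T[:3,:3]@d
def onz(info,u,v,z,fish=False):
    o,d=ray(info,u,v,fish); return o+d*(z-o[2])/d[2]
def proj(info,p,fish=False):
    K=np.array(info['K']);T=np.array(info['world_from_camera'])
    c=T[:3,:3].T@(np.array(p)-T[:3,3])
    if fish:
        t=np.arctan2(np.hypot(c[0],c[1]),c[2]); c=np.array([*(c[:2]/np.hypot(c[0],c[1])*t),1])
    q=K@(c/c[2]); return q[:2]
E
python3 - <<'E'
from h import *
for n in('top','scene','wrist'):
    im,i=snap(n,n+'0'); print(n,np.round(i['K'],1).tolist(),np.round(i['world_from_camera'],3).tolist())
o=ctrl.get_obs();print({k:np.round(v,3).tolist() for k,v in o.items()})
t=cv2.imread('pics/top0.png');s=cv2.imread('pics/scene0.png')
E
```

```text
top [[457.4, 0.0, 318.3], [0.0, 457.4, 201.8], [0.0, 0.0, 1.0]] [[0.001, -0.998, 0.066, 0.5], [-1.0, 0.0, 0.019, 0.004], [-0.019, -0.066, -0.998, 0.847], [0.0, 0.0, 0.0, 1.0]]
scene [[412.7, 0.0, 330.0], [0.0, 412.7, 200.8], [0.0, 0.0, 1.0]] [[-0.73, 0.537, -0.423, 0.864], [0.684, 0.566, -0.461, 0.34], [-0.008, -0.626, -0.78, 0.644], [0.0, 0.0, 0.0, 1.0]]
wrist [[309.7, 0.0, 315.4], [0.0, 309.7, 203.0], [0.0, 0.0, 1.0]] [[0.227, -0.941, -0.249, 0.198], [-0.974, -0.22, -0.057, -0.519], [-0.001, 0.256, -0.967, 0.385], [0.0, 0.0, 0.0, 1.0]]
{'time_s': 0.15, 'qpos': [-1.409, 0.3, 1.521, -0.0, 1.321, -0.067], 'joint_vel': [0.001, -0.002, -0.001, -0.001, -0.0, -0.001], 'tau': [0.002, -53.195, -35.282, 0.071, 0.024, -0.0], 'ee_pos': [0.125, -0.535, 0.216], 'eef_rot': [-1.571, 0.001, -1.342], 'force': [0.835, 0.043, 0.542], 'moment': [0.041, 0.038, 0.004], 'grip_width': 0.094}
```

View pics/top0.png

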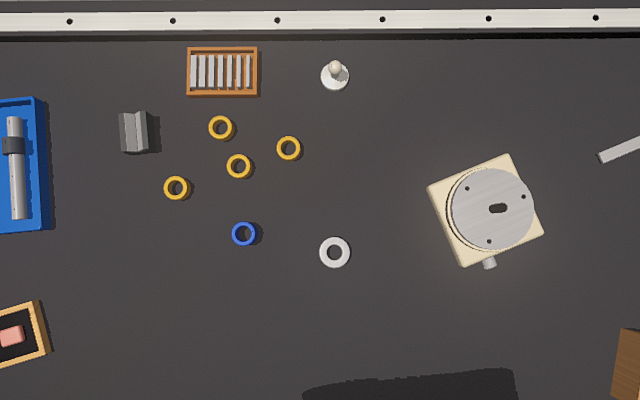

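View pics/scene0.png

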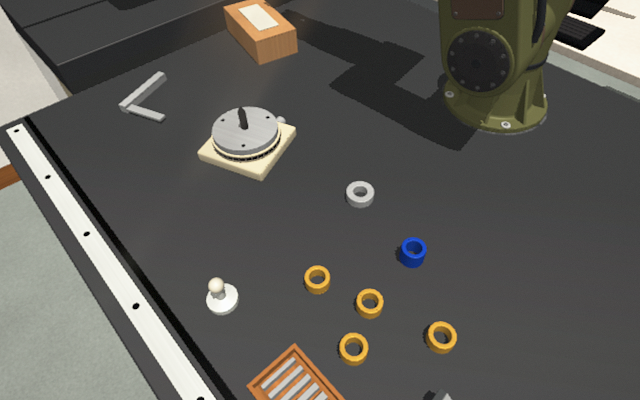

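```bash
cat > m.py <<'E'
from h import *
def blobs(im,lo,hi,amin=150):
    m=cv2.inRange(cv2.cvtColor(im,cv2.COLOR_BGR2HSV),lo,hi)
    cs,_=cv2.findContours(m,cv2.RETR_EXTERNAL,cv2.CHAIN_APPROX_NONE)
    return [c for c in cs if cv2.contourArea(c)>amin],m
E
python3 - <<'E'
from m import *
top=cv2.imread('pics/top0.png');sc=cv2.imread('pics/scene0.png')
it=imaging.camera_info('top');isc=imaging.camera_info('scene')
def show(name,im,info,lo,hi,z,amax=3000):
    for c in blobs(im,lo,hi)[0]:
        if cv2.contourArea(c)>amax: continue
        (u,v),ax,_=cv2.fitEllipse(c); print(name,round(u,1),round(v,1),np.round(ax,1),np.round(onz(info,u,v,z)[:2],4))
for n,im,i in(('top',top,it),('sc',sc,isc)):
    show(n+' brass',im,i,(18,150,90),(32,255,255),.012)
    show(n+' blue',im,i,(105,150,60),(130,255,255),.018,900)
    show(n+' steel',im,i,(0,0,110),(180,40,255),.010,1500)
# disc and post
m=cv2.inRange(cv2.cvtColor(top,cv2.COLOR_BGR2HSV),(0,0,110),(180,32,255));m[:150]=0;m[270:]=0;m[:,:430]=0;m[:,550:]=0
c=max(cv2.findContours(m,cv2.RETR_EXTERNAL,cv2.CHAIN_APPROX_NONE)[0],key=cv2.contourArea);h=cv2.convexHull(c)
(u,v),ax,_=cv2.fitEllipse(h);print('disc',u,v,ax,onz(it,u,v,.06))
a=cv2.resize(top[140:270,420:550],(400,400),interpolation=cv2.INTER_CUBIC)
b=cv2.resize(sc[95:175,205:285],(400,400),interpolation=cv2.INTER_CUBIC)
d=cv2.resize(top[110:190,210:310],None,fx=4,fy=2.5*1.6)[:200*2,:]
cv2.imwrite('pics/crop1.png',np.vstack([np.hstack([a,b]),np.hstack([cv2.resize(top[100:200,160:360],(400,200)),cv2.resize(sc[260:370,290:490],(400,200))])]))
E
```

```text
top brass 175.9 187.8 [23.  25.1] [0.5811 0.283 ]
top brass 238.5 165.9 [23. 24.] [0.6216 0.1676]
top brass 288.1 147.9 [22.5 23.9] [0.655  0.0761]
top brass 220.5 127.8 [22.4 25.3] [0.6929 0.202 ]
top blue 243.5 233.4 [21.5 23.3] [0.4974 0.1559]
top steel 333.9 252.0 [30.2 30.4] [ 0.4636 -0.0082]
top steel 15.8 186.6 [11.4 92.2] [0.5838 0.5838]
top steel 619.8 149.5 [12.3 55.2] [ 0.6509 -0.5305]
top steel 12.4 126.3 [11.7 23. ] [0.6977 0.5953]
top steel 133.0 130.9 [18.  47.3] [0.6882 0.3666]
top steel 334.1 75.5 [27.7 28.6] [ 0.7918 -0.0091]
top steel 192.9 70.5 [ 5.8 42.3] [0.8029 0.2563]
sc brass 353.1 348.4 [28.3 31.8] [0.6924 0.2014]
sc brass 441.1 336.9 [29.  31.4] [0.5805 0.2824]
sc brass 369.1 303.0 [26.5 29.3] [0.6207 0.1671]
sc brass 316.9 279.2 [25.2 27.9] [0.6538 0.0761]
sc blue 412.4 252.0 [25.8 31. ] [0.4975 0.1547]
sc steel 296.6 387.8 [ 7.2 44.8] [0.7915 0.185 ]
sc steel 284.3 383.6 [ 6.1 64. ] [0.8008 0.1683]
sc steel 277.5 374.2 [ 5.7 61.4] [0.7999 0.1512]
sc steel 221.7 298.0 [31.4 34.6] [ 0.7914 -0.0075]
sc steel 360.1 193.2 [25.5 28. ] [ 0.4624 -0.0076]
sc steel 190.0 87.2 [ 47.6 124.5] [ 0.5245 -0.5499]
sc steel 257.9 17.0 [18.2 36.6] [ 0.1847 -0.7164]
disc 492.23651123046875 208.74118041992188 (80.85151672363281, 83.52108764648438) [ 0.5400333  -0.27850034  0.06      ]
```

View pics/crop1.png

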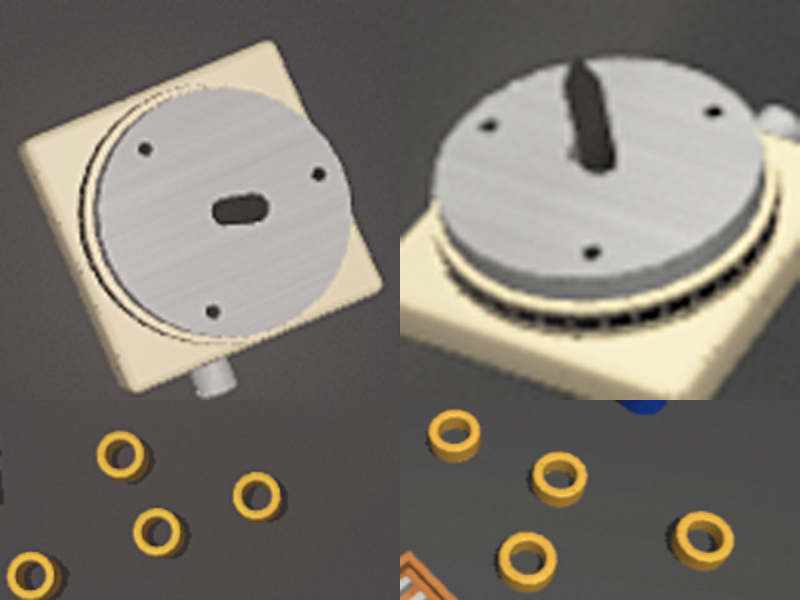

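The brass look-alikes in the top view are at (176,188), (238,166), (288,148) and (220,128). The one meant is (288,148), because its y of 0.076 is the smallest and so farthest to the robot's right. The crop confirms it: right-most in the top view, and seen at (317,280) in the scene view. The post foot is near top pixel (493,208) and scene pixel (244,127), and the post tip is at scene pixel (240.6,107).

First I turn the jaws to lie along world x.

>>> apply_moves(
  deltas=[
    {"dp": [0,0,0],"roll": -0.134,"grip": -1},
    {"dp": [0,0,0],"roll": -0.134,"grip": -1},
    {"dp": [0,0,0],"roll": -0.134,"grip": -1},
    {"dp": [0,0,0],"roll": -0.134,"grip": -1},
    {"dp": [0,0,0],"roll": -0.134,"grip": -1},
    {"dp": [0,0,0],"roll": -0.134,"grip": -1},
    {"dp": [0,0,0],"roll": -0.134,"grip": -1},
    {"dp": [0,0,0],"roll": -0.134,"grip": -1},
    {"dp": [0,0,0],"roll": -0.134,"grip": -1},
    {"dp": [0,0,0],"roll": -0.136,"grip": -1},
  ],
)

```text
time_s: 1.4
ee_pos: [0.1247, -0.5356, 0.2162]
eef_rot: [-1.57, 0.0, 0.004]
force: [0.3, 0.6, -0.2]
grip_width: 0.094
```

```bash
python3 - <<'E'
from h import *
it=imaging.camera_info('top');isc=imaging.camera_info('scene')
print('foot top',onz(it,493.2,208.2,.06),'foot sc',onz(isc,244,127,.06),'tip sc',onz(isc,240.6,107,.114),'tip top',onz(it,505,208,.112))
for p in ([.54,-.279,.06],[.54,-.279,.114]): print(proj(it,p),proj(isc,p))
E
```

```text
foot top [ 0.54096086 -0.28016043  0.06      ] foot sc [ 0.54157895 -0.27787377  0.06      ] tip sc [ 0.54067774 -0.27512923  0.114     ] tip top [ 0.53856282 -0.28009907  0.112     ]
[492.53092979 208.76063134] [244.29595455 126.40206084]
[504.76922567 207.03339356] [239.75957901 105.97219054]
```

>>> apply_moves(
  deltas=[
    {"dp": [0.038,0,0.044],"roll": 0,"grip": -1},
    {"dp": [0.038,0,0.044],"roll": 0,"grip": -1},
    {"dp": [0.038,0,0.044],"roll": 0,"grip": -1},
    {"dp": [0.038,0,0.044],"roll": 0,"grip": -1},
    {"dp": [0.038,0,0.044],"roll": 0,"grip": -1},
    {"dp": [0.038,0,0.044],"roll": 0,"grip": -1},
    {"dp": [0.038,0,0.044],"roll": 0,"grip": -1},
    {"dp": [0.038,0,0.044],"roll": 0,"grip": -1},
    {"dp": [0.038,0,0.044],"roll": 0,"grip": -1},
    {"dp": [0.038,0,0.044],"roll": 0,"grip": -1},
  ],
)

```text
time_s: 2.65
ee_pos: [0.5057, -0.0939, 0.2164]
eef_rot: [-1.571, 0.0, 0.0]
force: [0.3, -0.7, 0.1]
grip_width: 0.0938
```

>>> apply_moves(
  deltas=[
    {"dp": [0.038,0,0.044],"roll": 0,"grip": -1},
    {"dp": [0.038,0,0.044],"roll": 0,"grip": -1},
    {"dp": [0.038,0.03,0.044],"roll": 0,"grip": -1},
    {"dp": [0.036,0.03,0.04],"roll": 0,"grip": -1},
    {"dp": [0,0.03,0],"roll": 0.004,"grip": -1},
    {"dp": [0,0,0],"roll": 0,"grip": -1},
  ],
)

```text
time_s: 3.4
ee_pos: [0.6518, 0.0746, 0.125]
eef_rot: [-1.571, 0.005, -0.003]
force: [0.1, -0.1, 0.5]
grip_width: 0.0939
```

```bash
python3 - <<'E'
from m import *
print(ctrl.get_obs()['ee_pos'],ctrl.get_obs()['qpos'])
im,i=snap('wrist','w1')
for c in blobs(im,(18,150,90),(32,255,255))[0]:
    (u,v),ax,_=cv2.fitEllipse(c); print(round(u,1),round(v,1),np.round(ax,1),np.round(onz(i,u,v,.018,True)[:2],4))
print(proj(i,[.6545,.076,.024],True))
E
```

```text
[0.65184327 0.07458869 0.12498859] [ 5.81358124e-02  6.17866767e-01  1.27963976e+00 -4.63525142e-05
  1.24934316e+00  6.15527839e-02]
419.4 353.7 [ 23.4 228.2] [ 0.7791 -0.1168]
481.0 308.7 [24.4 45.9] [ 0.8493 -0.0562]
150.0 308.9 [24.9 45.9] [ 0.4529 -0.0564]
319.7 203.1 [46.4 48.1] [0.656  0.0747]
281.6 103.2 [47.8 49. ] [0.6224 0.1661]
363.7 65.0 [45.7 48.9] [0.6951 0.2012]
[318.14024476 203.46542775]
```

View pics/w1.png

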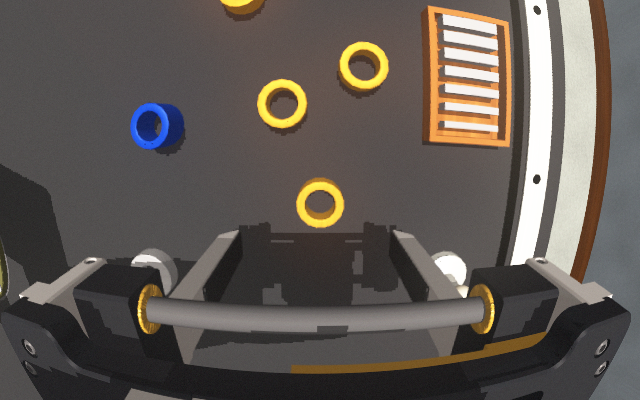

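>>> apply_moves(
  deltas=[
    {"dp": [0.003,0.03,0.001],"roll": 0,"grip": -1},
    {"dp": [0,0.03,0],"roll": 0,"grip": -1},
    {"dp": [0,0.03,0],"roll": 0,"grip": -1},
    {"dp": [0,0.015,0],"roll": 0,"grip": -1},
    {"dp": [0,0.005,0],"roll": 0,"grip": -1},
    {"dp": [0,0,0],"roll": 0,"grip": -1},
  ],
)

```text
time_s: 4.2
ee_pos: [0.6566, 0.0753, 0.019]
eef_rot: [-1.571, -0.001, -0.004]
force: [-0.6, 0.7, 0.3]
grip_width: 0.0939
```

>>> apply_moves(
  deltas=[
    {"dp": [0,0,0],"roll": 0,"grip": 1},
    {"dp": [0,0,0],"roll": 0,"grip": 1},
    {"dp": [0,0,0],"roll": 0,"grip": 1},
    {"dp": [0,0,0],"roll": 0,"grip": 1},
    {"dp": [0,0,0],"roll": 0,"grip": 1},
    {"dp": [0,0,0],"roll": 0,"grip": 1},
    {"dp": [0,0,0],"roll": 0,"grip": 1},
    {"dp": [0,0,0],"roll": 0,"grip": 1},
  ],
  newtons=25,
)

```text
time_s: 5.2
ee_pos: [0.656, 0.0754, 0.0177]
eef_rot: [-1.571, 0.0, -0.004]
force: [-0.4, 0.2, 0.1]
grip_width: 0.043
```

>>> apply_moves(
  deltas=[
    {"dp": [0,-0.01,0],"roll": 0,"grip": 1},
    {"dp": [0,-0.02,0],"roll": 0,"grip": 1},
    {"dp": [0,-0.03,0],"roll": 0,"grip": 1},
    {"dp": [0,-0.04,0],"roll": 0,"grip": 1},
    {"dp": [0,-0.04,0],"roll": 0,"grip": 1},
    {"dp": [0,-0.03,0],"roll": 0,"grip": 1},
    {"dp": [0,-0.01,0],"roll": -0.004,"grip": 1},
  ],
)

```text
time_s: 6.08
ee_pos: [0.6566, 0.0754, 0.2011]
eef_rot: [-1.571, -0.004, 0.0]
force: [-0.1, -0.7, -1.4]
grip_width: 0.0432
```

>>> apply_moves(
  deltas=[
    {"dp": [-0.01,0,-0.03],"roll": 0,"grip": 1},
    {"dp": [-0.012,0,-0.036],"roll": 0,"grip": 1},
    {"dp": [-0.012,0,-0.036],"roll": 0,"grip": 1},
    {"dp": [-0.012,0,-0.036],"roll": 0,"grip": 1},
    {"dp": [-0.012,0,-0.036],"roll": 0,"grip": 1},
    {"dp": [-0.012,0,-0.036],"roll": 0,"grip": 1},
    {"dp": [-0.012,0,-0.036],"roll": 0,"grip": 1},
    {"dp": [-0.012,0,-0.036],"roll": 0,"grip": 1},
    {"dp": [-0.012,0,-0.036],"roll": 0,"grip": 1},
    {"dp": [-0.01,0,-0.036],"roll": 0,"grip": 1},
  ],
)

```text
time_s: 7.32
ee_pos: [0.5392, -0.2796, 0.1974]
eef_rot: [-1.57, 0.001, 0.0]
force: [0.6, 0.4, -2.4]
grip_width: 0.0432
```

>>> apply_moves(
  deltas=[
    {"dp": [0,0,0],"roll": 0,"grip": 1},
    {"dp": [0,0,0],"roll": 0,"grip": 1},
    {"dp": [0,0,0],"roll": 0,"grip": 1},
  ],
)

```text
time_s: 7.7
ee_pos: [0.5403, -0.2777, 0.1977]
eef_rot: [-1.571, 0.0, 0.001]
force: [-0.5, -1.3, -2.0]
grip_width: 0.0434
```

```bash
python3 - <<'E'
from m import *
o=ctrl.get_obs();print(o['ee_pos'],o['eef_rot'],o['grip_width'],o['force'])
im,i=snap('wrist','w2');print(proj(i,[.54,-.279,.06],True),proj(i,[.54,-.279,.114],True), proj(i,[*o['ee_pos'][:2],o['ee_pos'][2]-.018],True))
s,isc=snap('scene','s2')
cv2.imwrite('pics/c2.png',np.vstack([cv2.resize(im[60:360,160:480],(533,500))[:300,:],cv2.resize(s[20:190,150:452],(533,300))]))
E
```

```text
[ 0.54033143 -0.27766064  0.19770756] [-1.57057016e+00  1.76088052e-04  1.21571174e-03] 0.04339070399056366 [-0.48946127 -1.28678492 -1.9987181 ]
[314.39374148 196.832673  ] [314.24536006 211.85709891] [314.4778399  238.60361608]
```

View pics/c2.png

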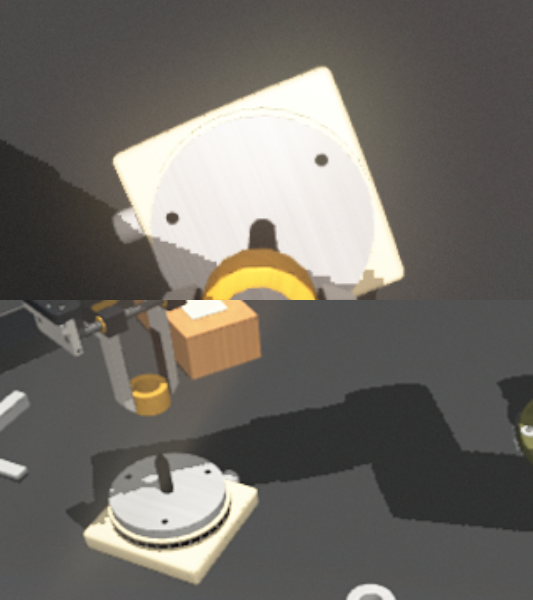

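>>> apply_moves(
  deltas=[
    {"dp": [0,0.02,-0.0015],"roll": 0,"grip": 1},
    {"dp": [0,0.02,0],"roll": 0,"grip": 1},
    {"dp": [0,0.015,0],"roll": 0,"grip": 1},
    {"dp": [0,0.01,0],"roll": 0,"grip": 1},
    {"dp": [0,0.01,0],"roll": 0,"grip": 1},
    {"dp": [0,0.01,0],"roll": 0,"grip": 1},
    {"dp": [0,0.01,0],"roll": 0,"grip": 1},
    {"dp": [0,0,0],"roll": 0,"grip": 1},
  ],
)

```text
time_s: 8.8
ee_pos: [0.5398, -0.28, 0.102]
eef_rot: [-1.57, 0.001, -0.0]
force: [0.1, 0.9, -2.3]
grip_width: 0.0431
```

```bash
python3 - <<'E'
from m import *
o=ctrl.get_obs();print(o['ee_pos'],o['force'],o['moment'])
s,isc=snap('scene','s3');im,i=snap('wrist','w3')
cv2.imwrite('pics/c3.png',np.hstack([cv2.resize(s[50:180,185:315],(400,400)),cv2.resize(im[160:290,250:380],(400,400))]))
E
```

```text
[ 0.5397657  -0.27996127  0.1019617 ] [ 0.11827042  0.87505929 -2.33266223] [-0.05666578 -0.03090151 -0.01179344]
```

View pics/c3.png

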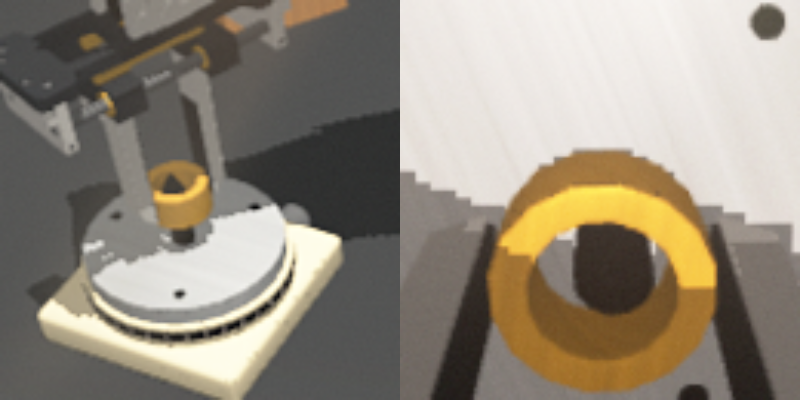

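The crop shows the post inside the bore, roughly centred, with no lateral force. I lower the rest of the way.

>>> apply_moves(
  deltas=[
    {"dp": [0,0.007,0],"roll": 0,"grip": 1},
    {"dp": [0,0.006,0],"roll": 0,"grip": 1},
    {"dp": [0,0.004,0],"roll": 0,"grip": 1},
    {"dp": [0,0.003,0],"roll": 0,"grip": 1},
    {"dp": [0,0.001,0],"roll": 0,"grip": 1},
    {"dp": [0,0,0],"roll": 0,"grip": 1},
    {"dp": [0,0,0],"roll": 0,"grip": 1},
  ],
)

```text
time_s: 9.78
ee_pos: [0.5401, -0.2802, 0.082]
eef_rot: [-1.571, -0.0, 0.0]
force: [-0.4, -0.2, -2.0]
grip_width: 0.0433
```

>>> apply_moves(
  deltas=[
    {"dp": [0,0.001,0],"roll": 0,"grip": 1},
    {"dp": [0,0,0],"roll": 0,"grip": 1},
  ],
)

```text
time_s: 10.02
ee_pos: [0.54, -0.2801, 0.0807]
eef_rot: [-1.571, 0.0, -0.0]
force: [0.2, 0.4, -1.7]
grip_width: 0.0433
```

>>> apply_moves(
  deltas=[
    {"dp": [0,0.001,0],"roll": 0,"grip": 1},
    {"dp": [0,0,0],"roll": 0,"grip": 1},
  ],
)

```text
time_s: 10.28
ee_pos: [0.54, -0.2801, 0.0797]
eef_rot: [-1.571, 0.0, -0.0]
force: [0.5, 0.7, -2.4]
grip_width: 0.0434
```

>>> apply_moves(
  deltas=[
    {"dp": [0,0.001,0],"roll": 0,"grip": 1},
    {"dp": [0,0,0],"roll": 0,"grip": 1},
  ],
)

```text
time_s: 10.52
ee_pos: [0.54, -0.2801, 0.0787]
eef_rot: [-1.571, 0.0, -0.0]
force: [0.4, -0.9, -1.6]
grip_width: 0.0433
```

>>> apply_moves(
  deltas=[
    {"dp": [0,0.001,0],"roll": 0,"grip": 1},
    {"dp": [0,0,0],"roll": 0,"grip": 1},
  ],
)

```text
time_s: 10.78
ee_pos: [0.5401, -0.2801, 0.0778]
eef_rot: [-1.571, -0.0, 0.0]
force: [0.3, 0.9, -1.4]
grip_width: 0.0435
```

>>> apply_moves(
  deltas=[
    {"dp": [0,0.0005,0],"roll": 0,"grip": 1},
    {"dp": [0,0,0],"roll": 0,"grip": 1},
  ],
)

```text
time_s: 11.02
ee_pos: [0.5401, -0.2801, 0.0777]
eef_rot: [-1.571, -0.0, 0.0]
force: [-3.2, 2.0, 4.8]
grip_width: 0.0433
```

Contact came at TCP z = 0.0777 with +5 N, exactly where predicted. I release, rise, then go to the ring at (0.463, -0.008).

>>> apply_moves(
  deltas=[
    {"dp": [0,0,0],"roll": 0,"grip": -1},
    {"dp": [0,0,0],"roll": 0,"grip": -1},
    {"dp": [0,0,0],"roll": 0,"grip": -1},
    {"dp": [0,0,0],"roll": 0,"grip": -1},
    {"dp": [0,0,0],"roll": 0,"grip": -1},
    {"dp": [0,0,0],"roll": 0,"grip": -1},
  ],
)

```text
time_s: 11.78
ee_pos: [0.54, -0.2801, 0.0773]
eef_rot: [-1.571, 0.0, -0.0]
force: [0.0, 0.7, 0.2]
grip_width: 0.0937
```

>>> apply_moves(
  deltas=[
    {"dp": [0,-0.01,0],"roll": 0,"grip": -1},
    {"dp": [0,-0.02,0],"roll": 0,"grip": -1},
    {"dp": [0,-0.03,0],"roll": 0,"grip": -1},
    {"dp": [0,-0.03,0],"roll": 0,"grip": -1},
    {"dp": [0,-0.03,0],"roll": 0,"grip": -1},
    {"dp": [-0.015,0,0.05],"roll": 0,"grip": -1},
    {"dp": [-0.015,0,0.055],"roll": 0,"grip": -1},
    {"dp": [-0.015,0,0.055],"roll": 0,"grip": -1},
    {"dp": [-0.015,0.02,0.055],"roll": 0,"grip": -1},
    {"dp": [-0.016,0.02,0.056],"roll": 0,"grip": -1},
  ],
)

```text
time_s: 13.02
ee_pos: [0.4635, -0.0076, 0.1578]
eef_rot: [-1.571, -0.002, -0.0]
force: [0.6, 0.3, 0.4]
grip_width: 0.0937
```

>>> apply_moves(
  deltas=[
    {"dp": [0,0.02,0],"roll": 0,"grip": -1},
    {"dp": [0,0,0],"roll": 0,"grip": -1},
    {"dp": [0,0,0],"roll": 0,"grip": -1},
  ],
)

```text
time_s: 13.4
ee_pos: [0.4646, -0.0096, 0.1383]
eef_rot: [-1.571, -0.001, -0.001]
force: [-0.1, -0.2, 0.3]
grip_width: 0.0942
```

```bash
python3 - <<'E'
from m import *
print(ctrl.get_obs()['ee_pos'])
im,i=snap('wrist','w4'); t,it=snap('top','t4'); s,isc=snap('scene','s4')
print(proj(i,[.463,-.008,.02],True))
for c in blobs(im,(0,0,110),(180,50,255))[0]:
    (u,v),ax,_=cv2.fitEllipse(c)
    if max(ax)<90: print(round(u,1),round(v,1),np.round(ax,1),np.round(onz(i,u,v,.017,True)[:2],4))
cv2.imwrite('pics/c4.png',np.hstack([cv2.resize(s[80:190,190:300],(400,400)),cv2.resize(im[120:280,230:390],(400,400))]))
E
```

```text
[ 0.46459087 -0.00962481  0.13834878]
[312.83519591 198.59381377]
136.4 394.6 [ 9.3 74.3] [ 0.1685 -0.3416]
276.8 294.2 [11.4 27.7] [ 0.4232 -0.1164]
378.1 291.0 [31.6 66.5] [ 0.5344 -0.1135]
583.6 74.9 [ 6.9 36.9] [0.7995 0.1516]
583.1 62.1 [ 8.  37.8] [0.7996 0.1685]
582.4 49.5 [ 8.9 38.1] [0.7999 0.1854]
580.4 20.8 [30.9 52.3] [0.8016 0.2256]
```

View pics/c4.png

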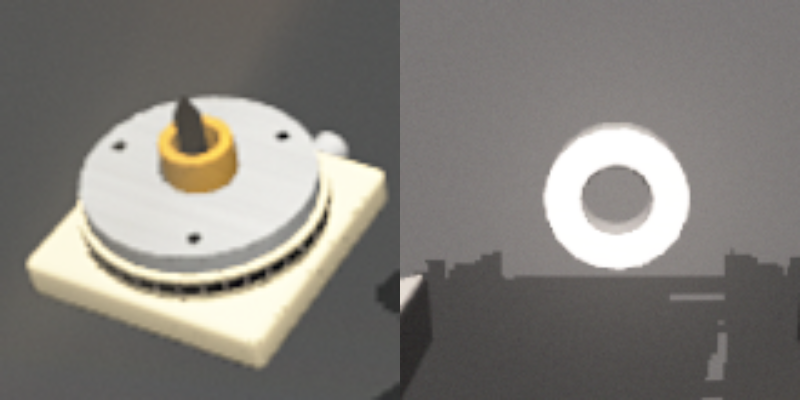

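The brass spacer sits flat on the face around the post (scene crop). The ring centre is at wrist pixel (317,198), in agreement in y. I grasp it.

>>> apply_moves(
  deltas=[
    {"dp": [0,0.03,0.001],"roll": 0,"grip": -1},
    {"dp": [0,0.03,0],"roll": 0,"grip": -1},
    {"dp": [0,0.03,0],"roll": 0,"grip": -1},
    {"dp": [0,0.02,0],"roll": 0,"grip": -1},
    {"dp": [0,0.011,0],"roll": 0,"grip": -1},
    {"dp": [0,0,0],"roll": 0,"grip": -1},
    {"dp": [0,0,0],"roll": 0,"grip": -1},
  ],
)

```text
time_s: 14.42
ee_pos: [0.4646, -0.0082, 0.0171]
eef_rot: [-1.571, -0.001, -0.0]
force: [0.1, -1.0, 0.6]
grip_width: 0.0941
```

>>> apply_moves(
  deltas=[
    {"dp": [0,0,0],"roll": 0,"grip": 1},
    {"dp": [0,0,0],"roll": 0,"grip": 1},
    {"dp": [0,0,0],"roll": 0,"grip": 1},
    {"dp": [0,0,0],"roll": 0,"grip": 1},
    {"dp": [0,0,0],"roll": 0,"grip": 1},
    {"dp": [0,0,0],"roll": 0,"grip": 1},
    {"dp": [0,0,0],"roll": 0,"grip": 1},
  ],
  newtons=30,
)

```text
time_s: 15.3
ee_pos: [0.4642, -0.0081, 0.0164]
eef_rot: [-1.571, -0.0, 0.0]
force: [0.0, -0.0, 1.8]
grip_width: 0.0553
```

>>> apply_moves(
  deltas=[
    {"dp": [0,-0.01,0],"roll": 0,"grip": 1},
    {"dp": [0,-0.02,0],"roll": 0,"grip": 1},
    {"dp": [0,-0.03,0],"roll": 0,"grip": 1},
    {"dp": [0,-0.04,0],"roll": 0,"grip": 1},
    {"dp": [0,-0.04,0],"roll": 0,"grip": 1},
    {"dp": [0,-0.03,0],"roll": 0,"grip": 1},
    {"dp": [0,-0.02,0],"roll": 0,"grip": 1},
  ],
)

```text
time_s: 16.18
ee_pos: [0.4639, -0.0081, 0.2082]
eef_rot: [-1.571, -0.001, 0.0]
force: [-0.7, -0.4, -2.9]
grip_width: 0.0555
```

>>> apply_moves(
  deltas=[
    {"dp": [0.008,0,-0.02],"roll": 0,"grip": 1},
    {"dp": [0.01,0,-0.036],"roll": 0,"grip": 1},
    {"dp": [0.01,0,-0.036],"roll": 0,"grip": 1},
    {"dp": [0.01,0,-0.036],"roll": 0,"grip": 1},
    {"dp": [0.01,0,-0.036],"roll": 0,"grip": 1},
    {"dp": [0.01,0,-0.036],"roll": 0,"grip": 1},
    {"dp": [0.01,0,-0.036],"roll": 0,"grip": 1},
    {"dp": [0.008,0,-0.036],"roll": 0,"grip": 1},
    {"dp": [0,0,0],"roll": 0,"grip": 1},
    {"dp": [0,0,0],"roll": 0,"grip": 1},
  ],
)

```text
time_s: 17.42
ee_pos: [0.5398, -0.2796, 0.2063]
eef_rot: [-1.57, 0.001, -0.0]
force: [0.4, 0.3, -1.8]
grip_width: 0.0555
```

>>> apply_moves(
  deltas=[
    {"dp": [0,0.02,0],"roll": 0,"grip": 1},
    {"dp": [0,0.02,0],"roll": 0,"grip": 1},
    {"dp": [0,0.015,0],"roll": 0,"grip": 1},
    {"dp": [0,0,0],"roll": 0,"grip": 1},
    {"dp": [0,0,0],"roll": 0,"grip": 1},
  ],
)

```text
time_s: 18.05
ee_pos: [0.5404, -0.2801, 0.1522]
eef_rot: [-1.571, -0.001, 0.0]
force: [0.2, 0.2, -2.8]
grip_width: 0.0553
```

```bash
python3 - <<'E'
from m import *
o=ctrl.get_obs();print(o['ee_pos'],o['force'],o['moment'])
s,isc=snap('scene','s5');im,i=snap('wrist','w5')
cv2.imwrite('pics/c5.png',np.hstack([cv2.resize(s[50:180,185:315],(400,400)),cv2.resize(im[160:290,250:380],(400,400))]))
E
```

```text
[ 0.54035876 -0.28009971  0.15219068] [ 0.20133052  0.16610927 -2.77790927] [-0.09029427 -0.06863923  0.06400632]
```

View pics/c5.png

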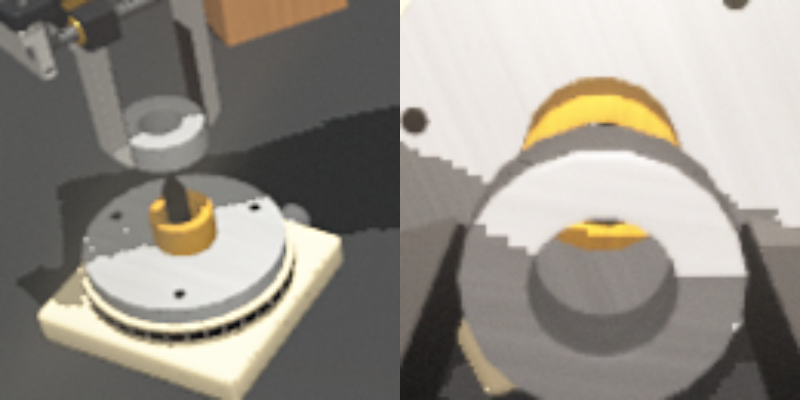

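The ring is lined up over the post: spacer at about x=600 and ring at about 604 in the wrist crop. I lower it onto the post.

>>> apply_moves(
  deltas=[
    {"dp": [0,0.012,0],"roll": 0,"grip": 1},
    {"dp": [0,0.01,0],"roll": 0,"grip": 1},
    {"dp": [0,0.006,0],"roll": 0,"grip": 1},
    {"dp": [0,0.006,0],"roll": 0,"grip": 1},
    {"dp": [0,0,0],"roll": 0,"grip": 1},
    {"dp": [0,0,0],"roll": 0,"grip": 1},
  ],
)

```text
time_s: 18.9
ee_pos: [0.5402, -0.2802, 0.1176]
eef_rot: [-1.571, -0.0, -0.0]
force: [0.4, -0.8, -2.4]
grip_width: 0.0557
```

>>> apply_moves(
  deltas=[
    {"dp": [0,0.005,0],"roll": 0,"grip": 1},
    {"dp": [0,0.005,0],"roll": 0,"grip": 1},
    {"dp": [0,0.004,0],"roll": 0,"grip": 1},
    {"dp": [0,0.002,0],"roll": 0,"grip": 1},
    {"dp": [0,0,0],"roll": 0,"grip": 1},
    {"dp": [0,0,0],"roll": 0,"grip": 1},
  ],
)

```text
time_s: 19.65
ee_pos: [0.5401, -0.2802, 0.1014]
eef_rot: [-1.571, -0.0, -0.0]
force: [0.4, -0.1, -2.0]
grip_width: 0.0554
```

>>> apply_moves(
  deltas=[
    {"dp": [0,0.0007,0],"roll": 0,"grip": 1},
    {"dp": [0,0,0],"roll": 0,"grip": 1},
  ],
)

```text
time_s: 19.9
ee_pos: [0.54, -0.2801, 0.1006]
eef_rot: [-1.571, 0.0, 0.0]
force: [-0.2, -0.5, -2.2]
grip_width: 0.0558
```

>>> apply_moves(
  deltas=[
    {"dp": [0,0.0005,0],"roll": 0,"grip": 1},
    {"dp": [0,0,0],"roll": 0,"grip": 1},
  ],
)

```text
time_s: 20.15
ee_pos: [0.5401, -0.2801, 0.1004]
eef_rot: [-1.571, -0.0, 0.0]
force: [-2.2, 1.5, 2.7]
grip_width: 0.0551
```

>>> apply_moves(
  deltas=[
    {"dp": [0,0.0003,0],"roll": 0,"grip": 1},
    {"dp": [0,0,0],"roll": 0,"grip": 1},
  ],
)

```text
time_s: 20.4
ee_pos: [0.5401, -0.2802, 0.1004]
eef_rot: [-1.571, -0.0, 0.0]
force: [-2.8, 1.2, 5.1]
grip_width: 0.0555
```

The ring is seated at z = 0.1004, the predicted height. I release and rise.

>>> apply_moves(
  deltas=[
    {"dp": [0,0,0],"roll": 0,"grip": -1},
    {"dp": [0,0,0],"roll": 0,"grip": -1},
    {"dp": [0,0,0],"roll": 0,"grip": -1},
    {"dp": [0,0,0],"roll": 0,"grip": -1},
    {"dp": [0,0,0],"roll": 0,"grip": -1},
    {"dp": [0,0,0],"roll": 0,"grip": -1},
  ],
)

```text
time_s: 21.15
ee_pos: [0.54, -0.2801, 0.0998]
eef_rot: [-1.571, 0.0, 0.0]
force: [0.2, -0.6, 0.3]
grip_width: 0.0941
```

>>> apply_moves(
  deltas=[
    {"dp": [0,-0.01,0],"roll": 0,"grip": -1},
    {"dp": [0,-0.02,0],"roll": 0,"grip": -1},
    {"dp": [0,-0.03,0],"roll": 0,"grip": -1},
    {"dp": [0,-0.03,0],"roll": 0,"grip": -1},
    {"dp": [0,-0.03,0],"roll": 0,"grip": -1},
    {"dp": [0,0,0.04],"roll": 0,"grip": -1},
    {"dp": [0,0,0.05],"roll": 0,"grip": -1},
    {"dp": [0,0,0.05],"roll": 0,"grip": -1},
    {"dp": [0,0,0],"roll": 0,"grip": -1},
    {"dp": [0,0,0],"roll": 0,"grip": -1},
  ],
)

```text
time_s: 22.4
ee_pos: [0.5402, -0.1405, 0.2204]
eef_rot: [-1.571, -0.001, 0.0]
force: [-0.2, -0.9, -0.2]
grip_width: 0.0942
```

```bash
python3 - <<'E'
from m import *
o=ctrl.get_obs();print(o['time_s'],o['ee_pos'],o['grip_width'])
s,isc=snap('scene','s6');t,it=snap('top','t6')
for c in blobs(s,(105,150,60),(130,255,255))[0]: print('blue',cv2.fitEllipse(c)[0],cv2.contourArea(c))
cv2.imwrite('pics/c6.png',np.hstack([cv2.resize(s[80:190,190:300],(400,400),interpolation=cv2.INTER_CUBIC),cv2.resize(t[140:270,420:550],(400,400))]))
E
```

```text
22.4 [ 0.54016046 -0.14054995  0.22039216] 0.0942245875549931
blue (412.3305969238281, 251.97747802734375) 622.0
```

View pics/c6.png

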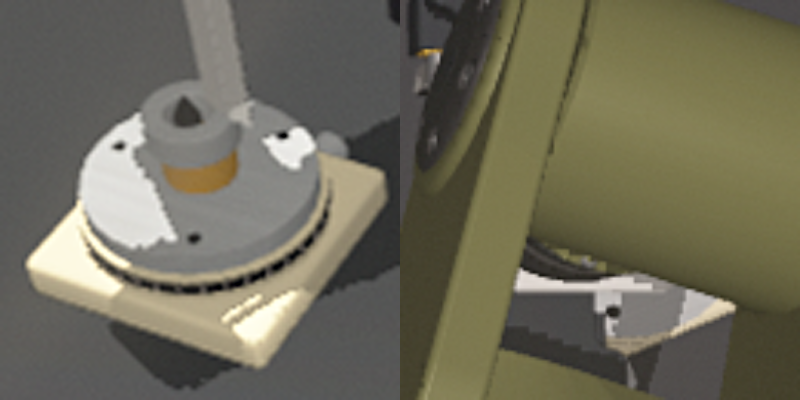

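The ring lies flat on the brass spacer with the post tip showing through. The blue spacer is unmoved at (412,252). I hand in.

```bash
python3 -c "
from h import *
print(ctrl.hand_in())"
```

```text
the job is handed in; nothing more can be done
None
```

The job is done and handed in at about 22.5 s. The right-most brass spacer went over the post onto the stage face, then the steel ring went over the same post onto the spacer. Both were lowered until they touched, with about 5 N on the wrist at the heights I predicted, and then released.

- **Final scene picture:** the ring looks flat on the spacer with the post tip showing through. The gripper is open and clear of everything, and the blue spacer is unmoved at pixel (412,252).
- **Check that failed:** the last top view was blocked by the arm, so it confirmed nothing.
- **Disagreement:** the wrist camera read 1–4 mm farther in x than the other two views. That is inside the 6 mm clearance, and no sideways contact showed while lowering either part.

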